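Seat the tube carousel on the fraction collector and set it to start

TASK

The tube carousel of the fraction collector has been put over its spindle but not engaged: it is riding high on the drive pins. Get the delivery arm out of the way, turn the carousel under light finger pressure until it drops fully down onto the drive, and then turn it on, together with the drive, to the start position, where the drive clicks and the carousel's arrow points at the index post. Handle it gently, leave the delivery arm swung out clear of the carousel, and leave everything standing around where it is.

Things in the scene. Friction and masses are not known exactly. Their poses are not given: they have to be found in the camera images.
- collector: Fraction collector, fixed to the bench. White housing from -107 to 135 mm along its x and -180 to 156 mm along its y, top 50 mm above the bench; grey control desk along its -y edge (y -122 to -174) rises to 66 mm, its knob to 76 mm. Origin on the bench right under the vertical spindle axis, z up. Place and yaw (within 26 degrees) vary.
- spindle_foot (a point): Centre of the top of the drive plate (dark steel disc, radius 60 mm), 58 mm above the bench; x turns with the drive. Upright spindle here, diameter 24 mm, 66 mm high. Three round-nosed, slippery drive pins, diameter 8 mm, stand 12 mm above the plate at radii 26, 39, 52 mm, at 60, 180, 300 degrees anticlockwise from x. The carousel fits one way only: its x parallel to this x.
- spindle_top (a point): Centre of the spindle's top face, 66 mm above the drive plate. A dark bar 13 by 4 mm, 4 mm high, lies on it from the centre towards the drive's x, so the drive's direction is seen through the middle of the carousel. The face is 6 mm above the carousel's deck while it rides on the pins, 18 mm above it when seated.
- drive (a joint): Turn of the drive about the spindle, rad, anticlockwise from above positive, endless; held by friction of 0.16 N m, more than a lightly pressed carousel drags it. 0 (or a whole turn) is the start position: its x points at the index post. A spring detent draws it in from 2.5 degrees either side; getting over its edge at 5 degrees, in or out, takes about 0.55 N m in all. Begins at 0.6 to 1.7.
- carousel: Loose grey tube carousel, about 0.45 kg. Origin at the centre of its underside, z up, x to its arrow. Flat deck of radius 92 mm, its top 48 mm above the origin. Begins level on the pins, origin 12 mm above the drive plate, turned at least 1.2 rad either way from where it fits (slot play 2 degrees each way); seated, its origin is on the plate. About 1 mm of play on the spindle: it rocks slightly.
- arrow_tip (a point): On the carousel's deck, at the point of its flat white arrow head, 66 mm from the axis along the carousel's x. Three upright white ribs stand on the deck, 8 mm thick, 16 mm high, from radius 20 to 56 mm, at 0 (the arrow's), 120 and 240 degrees from x. 15 open tubes, 14 mm wide, stand 8 mm proud of the deck round the rim at radius 79 mm.
- index_post: Grey index post, 12 by 10 mm, on the housing beside the carousel's rim, 105 mm from the spindle axis, from 50 to 96 mm above the bench. Origin at its foot; x points straight away from the spindle axis, z up. The carousel's arrow must end up pointing at it.
- delivery (a joint): Swing of the delivery arm about its upright column, rad: 0 points at the spindle; grows as it swings outward, clockwise from above; stops at -0.35 and 1.5. Begins at -0.25 to 0.3, over the hub, and stays where it is pushed (friction 0.08 N m). From 1.0 on it is clear of the carousel.
- swing_pivot (a point): On the delivery arm's hinge axis, 163 mm above the bench (mid-height of the arm), 145 mm from the spindle axis, at 45 degrees from the collector's x towards its y. x runs along the arm to its free end, z up. Column below 28 mm in diameter; boss round it 36 mm in diameter, up to 184 mm above the bench.
- swing_end (a point): Point in the delivery arm over its nozzle, 130 mm from the pivot, mid-section. The arm is a straight white bar, 22 mm wide and 22 mm high, from 152 to 174 mm above the bench, ending 142 mm from the pivot; a thin nozzle hangs under this point down to 138 mm above the bench.
- dishes: Bystander: stack of three petri dishes, 90 mm in diameter, 48 mm high. Origin under its centre.
- tube_rack: Bystander: blue microtube rack, 212 by 80 mm, 56 mm high with its tubes. Origin under its centre.
- well_plate: Bystander: clear 96-well plate, 127 by 85 mm, 17 mm high. Origin under its centre.
- timer: Bystander: white upright bench timer, foot 50 by 70 mm, 95 mm high. Origin under its centre.
- jar: Bystander: glass jar of small tubes, 100 mm in diameter, 127 mm high. Origin under its centre.
- spare_pot: Bystander: small clear pot of spare tubes, 40 mm in diameter, 69 mm high, on the housing's top close to the carousel's rim. Origin under its centre.

How it is judged:
By the outcome, as a careful person would: the job done as asked, in the order asked, and still so for the second after the job is handed in, with the robot touching nothing.
It also fails if it takes over 70 s, if anything falls off the work surface, if the arm or the gripper's body presses on something with over 40 N, if the wrist force passes 120 N, or if a joint passes its speed limit or range.

ROBOT

A 6-joint arm with a two-finger parallel gripper is mounted at the origin on the work surface. World frame = base frame: x ahead of the robot, y to its left, z up, the work surface at z = 0. Lengths are in mm, angles in degrees, forces in N, time in s.
With the tool pointing down it reaches from about 300 to 850 mm from the base axis. Payload 4.2 kg.
Tool frame: the origin (TCP) lies midway between the tips of the shut fingers; the grasp point (between the pads) lies 19 mm behind it (env.grip_point_offset is the distance from the TCP to the grasp point, in mm); z points along the fingers, x is the direction in which the jaws open and shut, and the axes are right-handed (so a half turn about z gives the same grasp; the last joint's range is limited). The gripper opens to 91 mm and grips with 3 to 60 N. Pads are 32 mm wide; open, the fingers measure 118 mm over their backs; the gripper's body (76 mm by 178 mm) begins 60 mm behind the grasp point.
Start: joints at [64.286, 18.312, 89.639, -0, 72.044, -1.146], TCP at [239.078, 522.958, 213.976] pointing down, gripper open.
Joint ranges: [-177.97, 177.97], [-48.28, 115.42], [12.27, 149.76], [-77.06, 257.06], [2.81, 150.46], [-146.56, 146.56]. Speed limits (degrees/s): [147.25, 147.25, 180, 180, 180, 180].

INTERFACE

Orientations are given as [roll, pitch, yaw] about the fixed x, y, z axes, in that order (R = Rz(yaw) Ry(pitch) Rx(roll)).
In Python, from workcell import env gives the robot as it stands.
- The arm moves only by the shell command python3 -m pendant 'ROWS' [FORCE]. ROWS is JSON, a list of rows, each an object with "xyz": the shift along the tool's x, y, z in m, a list of three; "roll": the turn about the tool's z in degrees; "jaw": the closure, from 0 (fully open) to 1 (shut). A call has exactly 8 rows; each row is the pose to reach, as a shift and turn from the pose commanded when the call began, along the tool's axes at that moment; what a row does not reach only later rows make up. A row lasts 1/8 s, in which the tool goes at most 62.5 mm and 10.7 degrees, less where a joint would pass 70% of its speed; a pose out of reach is approached as far as the arm can. A call with a gripper value outside its range is refused whole. The fingers move at their own pace and stop on an object; FORCE is the grip in N (left out, the last holds). Time passes only in rows, so rows that repeat a pose let the fingers close, or fill a call up. It gives the time, the measured TCP pose, the force and the opening at its end, in the units of the state.
- env.state(): the state, without advancing time (a new reading comes with each control period).
- env.grab_frame(name): name is "scene" or "top" or "wrist"; returns (picture, depth): 400x640x3 uint8, blue, green, red; 400x640 float32, mm along the optical axis (not along the pixel's ray), 0 where there is no reading.
- env.camera_params(name): a dict with "camera_matrix" (3x3 intrinsics, pixels), "cam_to_world" (4x4, takes a point from camera to world coordinates); the wrist camera has in their place "hand_eye" (4x4, takes a point from camera to tool coordinates, whose origin is the TCP and whose axes are the tool frame's). Camera axes: x right, y up, looking along -z (the intrinsics and any distortion apply to the point x, -y, -z); pixel columns grow to the right and rows downward; lengths in mm; the calibration is good to about 2 mm. A picture is of the moment at which its call begins: read the wrist's pose just before it. camera_params takes no time and is no camera call.
- env.job_done(): hands the job in, once; it reports no verdict.
The state is a dict: "time_s": time; "qpos": joint angles; "qvel": joint speeds; "effort": joint torques, N m; "ee_pos": TCP position; "ee_rot": TCP orientation; "force": force on the tool from outside, world axes, zero at the start; "torque": the same for the moment, N m; "gripper_width": finger opening in mm.
Only numpy, scipy, OpenCV 4.12 (cv2) and the standard library are available. Lean on these libraries where they do the work, as an engineer would, in place of code of your own. Each camera call takes 0.05 s, during which the arm holds its last target. There are 200 camera calls.

## Working session

There is one attempt and no reset: what is moved stays moved. The work goes in short steps, Python scripts to look and compute and a shell command to move; the robot and the scene stay as the last step left them, time stands still between calls to the robot, and variables do not carry over. Pictures are saved under pics/ and viewed, about 8 in all and at most 12, crops included, and the job is handed in when it is done.

```bash
mkdir -p pics; ls; cat > h.py <<'E'
from workcell import env
import numpy as np, cv2
from scipy.spatial.transform import Rotation as R
def T():
    s=env.state(); M=np.eye(4); M[:3,:3]=R.from_euler('xyz',s['ee_rot'],degrees=True).as_matrix(); M[:3,3]=s['ee_pos']; return M
def grab(n):
    p=env.camera_params(n)
    C=T()@np.array(p['hand_eye']) if n=='wrist' else np.array(p['cam_to_world'])
    im,d=env.grab_frame(n)
    return im,d,np.array(p['camera_matrix']),C,p
def pt(u,v,z,K,C):
    return C[:3,:3]@np.array([(u-K[0,2])/K[0,0]*z,-(v-K[1,2])/K[1,1]*z,-z])+C[:3,3]
def plane(u,v,h,K,C):
    d=C[:3,:3]@np.array([(u-K[0,2])/K[0,0],-(v-K[1,2])/K[1,1],-1]); return C[:3,3]+d*(h-C[2,3])/d[2]
def proj(P,K,C):
    c=C[:3,:3].T@(np.asarray(P,float)-C[:3,3]); return K[0,2]+K[0,0]*c[0]/-c[2],K[1,2]-K[1,1]*c[1]/-c[2]
E
python3 - <<'E'
from h import *
print(env.state())
for n in('top','scene'):
    im,d,K,C,p=grab(n); cv2.imwrite(f'pics/{n}1.png',im); np.savez(f'{n}1.npz',im=im,d=d,K=K,C=C); print(n,p)
print(env.camera_params('wrist'))
E
```

```text
pics
{'time_s': 0.0, 'qpos': array([ 6.42850311e+01,  1.83515979e+01,  8.97066792e+01,  8.36513423e-05,
        7.20427658e+01, -1.14524611e+00]), 'qvel': array([ 0.07848426, -0.02163337, -0.05716066, -0.08140183,  0.08582485,
        0.10733977]), 'effort': array([-1.15172479e-03, -4.12465811e+01, -2.31968790e+01,  7.25232367e-02,
        4.57780052e-02, -1.56904466e-04]), 'ee_pos': array([238.85985047, 522.48767568, 213.11885597]), 'ee_rot': array([-1.79997901e+02,  1.01021106e-01,  6.54302532e+01]), 'force': array([-0.46458837, -0.2783691 ,  0.14354599]), 'torque': array([-0.05371077, -0.02685889,  0.01277092]), 'gripper_width': 91.36674186560735}
top {'camera_matrix': array([[364.19634371,   0.        , 319.1377331 ],
       [  0.        , 364.19634371, 196.6160833 ],
       [  0.        ,   0.        ,   1.        ]]), 'cam_to_world': array([[ 1.13436618e-02,  9.81106535e-01, -1.93135413e-01,
         4.12482957e+02],
       [-9.99931475e-01,  1.16887575e-02,  6.47379247e-04,
         6.23492107e+01],
       [ 2.89266101e-03,  1.93114834e-01,  9.81171898e-01,
         8.95904954
[... 457 characters left out ...]
,
       [ 1.85470956e-02,  7.32099062e-01,  6.80945643e-01,
         8.44327336e+02],
       [ 0.00000000e+00,  0.00000000e+00,  0.00000000e+00,
         1.00000000e+00]])}
{'camera_matrix': array([[321.59629573,   0.        , 317.59945384],
       [  0.        , 321.59629573, 204.42066629],
       [  0.        ,   0.        ,   1.        ]]), 'hand_eye': array([[ 9.99999889e-01, -1.19684924e-04,  4.54710213e-04,
        -7.80433427e-01],
       [ 1.85896367e-05, -9.56242196e-01, -2.92576250e-01,
        -8.33289989e+01],
       [ 4.69830059e-04,  2.92576226e-01, -9.56242088e-01,
        -1.69920373e+02],
       [ 0.00000000e+00,  0.00000000e+00,  0.00000000e+00,
         1.00000000e+00]])}
```

View pics/top1.png

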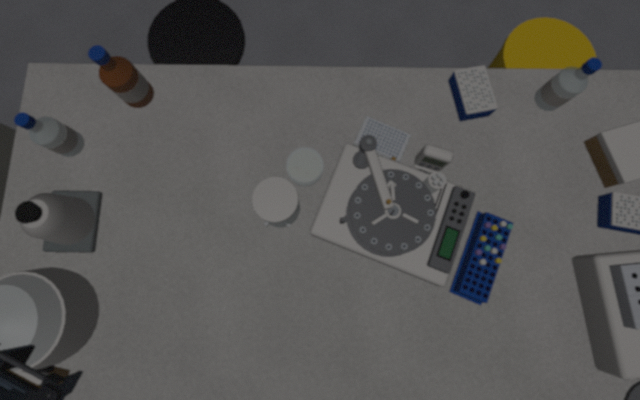

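View pics/scene1.png

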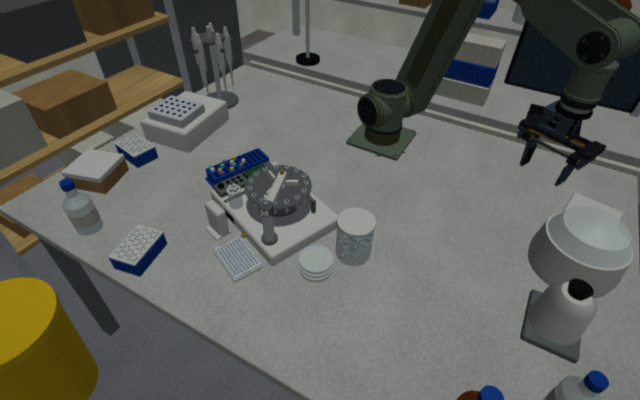

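Top view: carousel hub at about (392,210), delivery column about (368,143) with arm ending near (388,203), desk on the right (−y), jar (275,200), dishes (305,165), timer (433,157), rack (482,257), well plate (384,138). The scene view agrees. Next, an enlarged crop.

```bash
python3 - <<'E'
from h import *
f=np.load('top1.npz'); K,C,d=f['K'],f['C'],f['d']
c=f['im'][120:300,300:480]; cv2.imwrite('pics/top1c.png',cv2.resize(cv2.convertScaleAbs(c,alpha=1.5),None,fx=3.3,fy=3.3,interpolation=cv2.INTER_CUBIC))
for u,v in((368,143),(388,203),(392,210),(370,220),(410,240),(340,220),(420,270)): print(u,v,d[v,u],pt(u,v,d[v,u],K,C).round(1))
E
```

```text
368 143 747.4938 [666.  -37.1 184. ]
388 203 721.57605 [541.  -74.7 185.9]
392 210 779.32806 [536.7 -94.4 126.2]
370 220 781.56647 [515.4 -47.9 119.7]
410 240 773.8979 [ 473.7 -132.3  119.3]
340 220 823.27277 [520.2  14.   78.1]
420 270 830.1956 [ 411.3 -170.    49.7]
```

View pics/top1c.png

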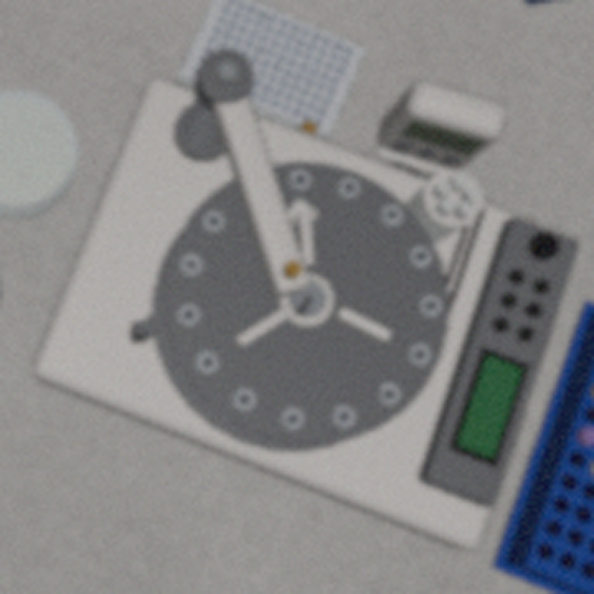

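The crop shows the hub at crop (308,298), arrow tip at (304,205), post at (142,330), pot at (450,198), boss top at (226,74) and the arm's orange end mark at (292,270).

```bash
python3 - <<'E'
from h import *
f=np.load('top1.npz'); K,C=f['K'],f['C']
q=lambda a,b,h: plane(300+a/3.3,120+b/3.3,h,K,C)
S=q(308,298,124);Pv=q(226,74,184);A=q(304,203,134);post=q(142,330,96);tip=q(292,278,174);pot=q(450,198,119)
print('S',S,'disc',plane(300+302/3.3,120+307/3.3,118,K,C),'Pv',Pv,'tip',tip,'pot',pot)
an=lambda v:np.degrees(np.arctan2(v[1],v[0]))
print('S-Pv',np.hypot(*(Pv-S)[:2]),an(Pv-S),'arrow',an(A-S),np.hypot(*(A-S)[:2]),'post',an(post-S),np.hypot(*(post-S)[:2]))
print('arm dir',an(tip-Pv),np.hypot(*(tip-Pv)[:2]),'to spindle',an(S-Pv))
u=(tip-Pv)[:2]/np.hypot(*(tip-Pv)[:2])
print(T().round(3))
# waypoints: finger TCP at 115mm, offset on the ccw (-swing) side
for a in (0,):
  print('start dir',an(u))
E
```

```text
S [536.39469506 -97.68045745 124.        ] disc [531.35189956 -94.82981583 118.        ] Pv [667.21594692 -38.14635599 184.        ] tip [540.6011341  -77.89495517 174.        ] pot [ 605.66239556 -195.14559813  119.        ]
S-Pv 143.7306827889887 24.469320206444507 arrow 2.745050893479951 61.10607125723583 post 99.90199933607659 107.6855939343149
arm dir -162.57119293237355 132.70742994317777 to spindle -155.5306797935555
[[ 4.16000e-01  9.09000e-01 -1.00000e-03  2.38881e+02]
 [ 9.09000e-01 -4.16000e-01 -1.00000e-03  5.22529e+02]
 [-2.00000e-03  0.00000e+00 -1.00000e+00  2.13210e+02]
 [ 0.00000e+00  0.00000e+00  0.00000e+00  1.00000e+00]]
start dir -162.57119293237355
```

```bash
python3 -m pendant '[{"xyz":[-0.027,0.036,-0.01],"roll":10,"jaw":1},{"xyz":[-0.054,0.072,-0.02],"roll":20,"jaw":1},{"xyz":[-0.081,0.108,-0.02],"roll":30,"jaw":1},{"xyz":[-0.109,0.144,-0.02],"roll":40,"jaw":1},{"xyz":[-0.136,0.180,-0.02],"roll":50,"jaw":1},{"xyz":[-0.163,0.216,-0.02],"roll":60,"jaw":1},{"xyz":[-0.190,0.252,-0.02],"roll":70,"jaw":1},{"xyz":[-0.218,0.287,-0.02],"roll":80,"jaw":1}]' 10
cat > go.py <<'E'
# go.py x y z yaw : shift from measured pose to target, in tool axes
import sys; from h import *
t=list(map(float,sys.argv[1:5])); M=T(); s=env.state()
y0=np.degrees(np.arctan2(M[1,0],M[0,0]))
print('xyz m',((M[:3,:3].T@(np.array(t[:3])-M[:3,3]))/1000).round(4),'roll',round((y0-t[3]+180)%360-180,1),'j6',s['qpos'][5].round(1),'t',s['time_s'])
E
python3 go.py 580 -112 230 -83
```

```text
time_s: 1.1
ee_pos: [409.8, 203.9, 233.7]
ee_rot: [180.0, 0.0, -14.9]
force: [-0.1, 0.1, -0.5]
gripper_width: 14.8
xyz m [0.2457 0.2616 0.0037] roll 68.1 j6 39.9 t 1.1
```

```bash
python3 -m pendant '[{"xyz":[0.035,0.037,0],"roll":10,"jaw":1},{"xyz":[0.07,0.075,0],"roll":20,"jaw":1},{"xyz":[0.105,0.112,0],"roll":30,"jaw":1},{"xyz":[0.14,0.15,0],"roll":40,"jaw":1},{"xyz":[0.175,0.187,0],"roll":50,"jaw":1},{"xyz":[0.21,0.224,0],"roll":60,"jaw":1},{"xyz":[0.246,0.262,0],"roll":68,"jaw":1},{"xyz":[0.246,0.262,0],"roll":68,"jaw":1}]'
python3 go.py 580 -112 155 -83
python3 - <<'E'
from h import *
im,d,K,C,p=grab('wrist'); cv2.imwrite('pics/w1.png',im); np.savez('w1.npz',im=im,d=d,K=K,C=C)
Pv=np.array([667.2,-38.1]);
# finger waypoints along arc: arm angle dir, contact at r=105, offset 26 behind
for a in (-163,-170,-180,-190,-200,-210,-220,-226,-232):
    u=np.array([np.cos(np.radians(a)),np.sin(np.radians(a))]); n=np.array([-u[1],u[0]])
    w=Pv+105*u+26*n; M=T(); print(a,w.round(),(M[:2,:2].T@(w-[580,-112])/1000).round(3))
E
```

```text
time_s: 2.1
ee_pos: [582.6, -113.0, 232.7]
ee_rot: [179.9, -0.0, -82.8]
force: [-0.9, -0.4, -0.4]
gripper_width: 0.7
xyz m [-0.0014  0.0023  0.0777] roll 0.2 j6 70.7 t 2.1
-163 [574. -94.] [-0.019  0.003]
-170 [568. -82.] [-0.031  0.008]
-180 [562. -64.] [-0.05   0.012]
-190 [559. -45.] [-0.069  0.012]
-200 [560. -27.] [-0.087  0.009]
-210 [563.  -8.] [-0.105  0.003]
-220 [570.   9.] [-0.122 -0.006]
-226 [576.  19.] [-0.131 -0.012]
-232 [582.  29.] [-0.139 -0.02 ]
```

View pics/w1.png

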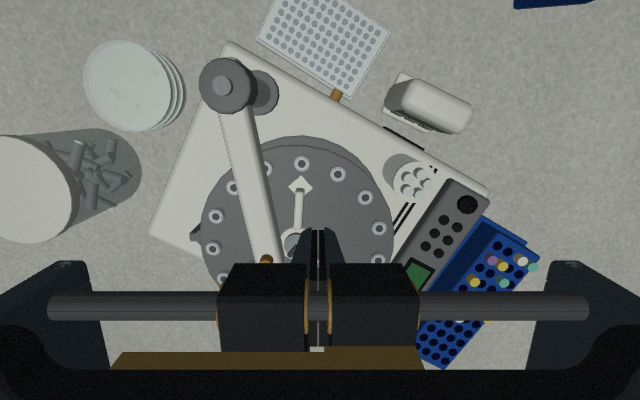

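The wrist view shows the shut fingers at (318,235), right of the delivery arm and beyond it towards −y, with the way down clear. I'll lower beside the arm, then swing it.

```bash
python3 -m pendant '[{"xyz":[0,0.002,0.026],"roll":0,"jaw":1},{"xyz":[0,0.002,0.052],"roll":0,"jaw":1},{"xyz":[0,0.002,0.076],"roll":0,"jaw":1},{"xyz":[-0.008,0.003,0.076],"roll":0,"jaw":1},{"xyz":[-0.016,0.004,0.076],"roll":0,"jaw":1},{"xyz":[-0.024,0.007,0.076],"roll":0,"jaw":1},{"xyz":[-0.033,0.011,0.076],"roll":0,"jaw":1},{"xyz":[-0.042,0.013,0.076],"roll":0,"jaw":1}]'
python3 -m pendant '[{"xyz":[-0.011,0.002,0],"roll":0,"jaw":1},{"xyz":[-0.022,0.001,0],"roll":0,"jaw":1},{"xyz":[-0.033,0,0],"roll":0,"jaw":1},{"xyz":[-0.044,-0.002,0],"roll":0,"jaw":1},{"xyz":[-0.055,-0.006,0],"roll":0,"jaw":1},{"xyz":[-0.066,-0.01,0],"roll":0,"jaw":1},{"xyz":[-0.077,-0.016,0],"roll":0,"jaw":1},{"xyz":[-0.086,-0.022,0],"roll":0,"jaw":1}]'
python3 - <<'E'
from h import *
im,d,K,C,p=grab('top'); cv2.imwrite('pics/top2.png',cv2.resize(im[90:290,260:500],None,fx=3,fy=3)); np.savez('top2.npz',im=im,d=d,K=K,C=C)
E
```

```text
time_s: 3.15
ee_pos: [563.2, -69.6, 158.5]
ee_rot: [-179.9, -0.0, -82.6]
force: [0.8, -1.4, 0.6]
gripper_width: 0.7
time_s: 4.15
ee_pos: [574.3, 18.9, 157.9]
ee_rot: [180.0, 0.0, -82.6]
force: [-0.2, -1.0, -0.8]
gripper_width: 0.7
```

View pics/top2.png

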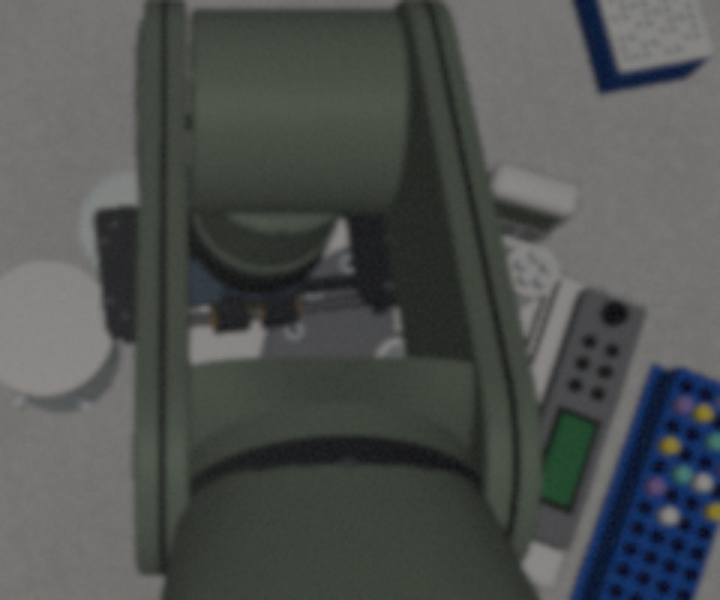

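```bash
python3 -m pendant '[{"xyz":[0.015,0.005,0],"roll":0,"jaw":1},{"xyz":[0.03,0.015,-0.04],"roll":0,"jaw":0.8},{"xyz":[0.05,0.03,-0.087],"roll":0,"jaw":0.5},{"xyz":[0.075,0.06,-0.087],"roll":0,"jaw":0.3},{"xyz":[0.108,0.099,-0.087],"roll":0,"jaw":0.145},{"xyz":[0.108,0.099,-0.087],"roll":0,"jaw":0.145},{"xyz":[0.108,0.099,-0.087],"roll":0,"jaw":0.145},{"xyz":[0.108,0.099,-0.087],"roll":0,"jaw":0.145}]'
python3 - <<'E'
from h import *
im,d,K,C,p=grab('wrist'); cv2.imwrite('pics/w2.png',im); np.savez('w2.npz',im=im,d=d,K=K,C=C)
S=[534,-96,118]; print(proj(S,K,C)); u,v=map(int,proj(S,K,C))
a,b=max(v-90,0),max(u-110,0)
print(a,b)
cv2.imwrite('pics/w2c.png',cv2.resize(cv2.convertScaleAbs(im[a:a+180,b:b+220],alpha=1.3),None,fx=3.3,fy=3.3,interpolation=cv2.INTER_CUBIC))
E
```

```text
time_s: 5.2
ee_pos: [490.4, -101.6, 244.8]
ee_rot: [-180.0, 0.0, -82.5]
force: [0.3, -1.5, -0.1]
gripper_width: 67.4
(np.float64(317.0071109900347), np.float64(150.12432067783794))
60 207
```

View pics/w2.png

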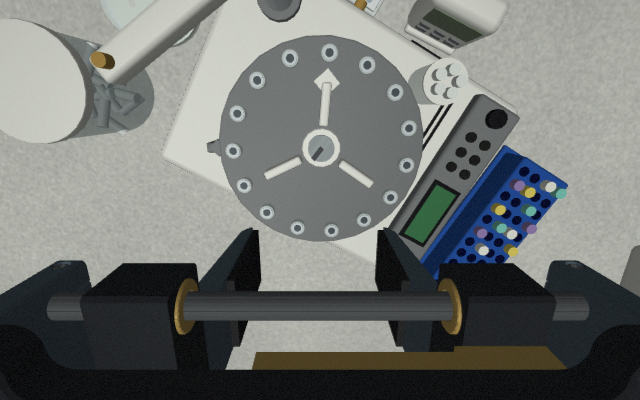

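View pics/w2c.png

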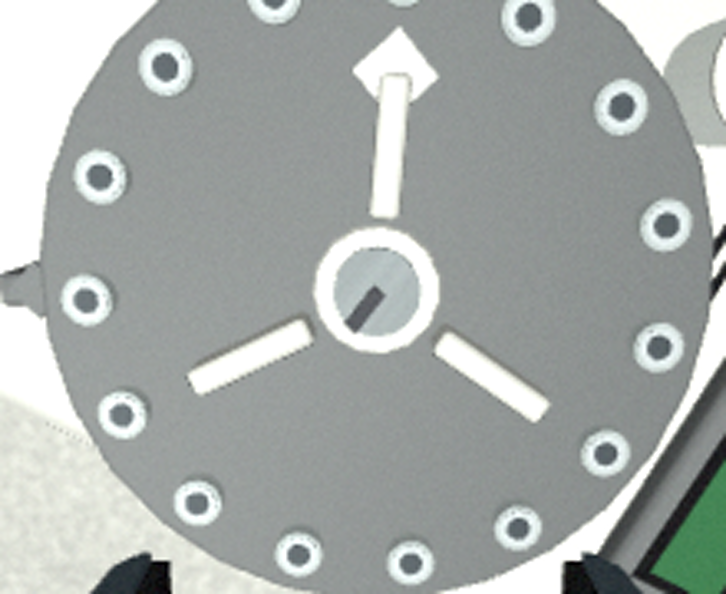

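The view shows the delivery arm swung out at upper left (end mark (102,60), column (278,5)), clear of the carousel. In the crop the spindle centre is (377,292), bar end (352,328), arrow tip (400,27), and the post about (15,285).

```bash
python3 - <<'E'
from h import *
f=np.load('w2.npz');K,C,d=f['K'],f['C'],f['d']
o=lambda a,b,h:plane(207+a/3.3,60+b/3.3,h,K,C)
S=o(377,292,124);B=o(352,329,128);A=o(400,27,118);po=o(8,285,96)
an=lambda v:round(float(np.degrees(np.arctan2(v[1],v[0]))),1); L=lambda v:round(float(np.hypot(*v[:2])),1)
print('S',S,'depth pts',[pt(u,v,d[v,u],K,C).round(1) for u,v in((321,149),(300,110),(350,110),(355,180))])
tub=[(166,67),(100,177),(86,300),(122,414),(198,502),(298,553),(411,563),(518,527),(605,453),(658,347),(666,225),(621,107),(528,17)]
P=np.array([o(a,b,126)[:2] for a,b in tub]); X=np.c_[2*P,np.ones(len(P))]; c=np.linalg.lstsq(X,(P**2).sum(1),rcond=None)[0]
print('tube circle',c[:2],np.sqrt(c[2]+c[0]**2+c[1]**2))
print('tube angles',[an(p-c[:2]) for p in P])
print('bar',an(B-S),L(B-S),'arrow',an(A-S),L(A-S),'post',an(po-S),L(po-S))
e=plane(102,60,174,K,C);Pv=np.array([667.2,-38.1]); print('delivery',an(e[:2]-Pv),L(e[:2]-Pv),'rad',np.radians((-155.5-an(e[:2]-Pv))%360))
E
```

```text
S [536.72721658 -99.48978441 124.        ] depth pts [array([536.7, -99.2, 127.9]), array([567.1, -76.5, 117.2]), array([ 572.8, -120.4,  117.5]), array([ 510.5, -135.4,  116.1])]
tube circle [536.65107618 -99.45831232] 78.62533430966599
tube angles [50.8, 74.9, 98.8, 122.7, 146.8, 170.6, -165.1, -141.1, -117.3, -93.3, -69.3, -45.3, -21.2]
bar 151.8 11.6 arrow 2.5 67.6 post 98.2 109.6
delivery 130.7 128.8 rad 1.2880529879718154
```

```bash
python3 go.py 536.7 -99.4 124 -87.5
```

```text
xyz m [ 0.0041 -0.0462  0.1207] roll 5.0 j6 69.5 t 5.25
```

```bash
python3 -m pendant '[{"xyz":[0.004,-0.025,0],"roll":3,"jaw":0.04},{"xyz":[0.004,-0.046,0.02],"roll":5,"jaw":0.04},{"xyz":[0.004,-0.046,0.05],"roll":5,"jaw":0.04},{"xyz":[0.004,-0.046,0.08],"roll":5,"jaw":0.04},{"xyz":[0.004,-0.046,0.1],"roll":5,"jaw":0.04},{"xyz":[0.004,-0.046,0.112],"roll":5,"jaw":0.04},{"xyz":[0.004,-0.046,0.118],"roll":5,"jaw":0.04},{"xyz":[0.004,-0.046,0.118],"roll":5,"jaw":0.04}]' 20
python3 go.py 536.7 -99.4 118 -87.5
python3 - <<'E'
from h import *
s=env.state();print(s['force'],s['torque'],s['gripper_width'])
E
```

```text
time_s: 6.25
ee_pos: [536.2, -99.8, 127.0]
ee_rot: [-180.0, 0.0, -87.6]
force: [-0.1, 0.5, 0.0]
gripper_width: 87.5
xyz m [-0.0004 -0.0005  0.009 ] roll -0.1 j6 75.8 t 6.25
[-0.14324369  0.5072686   0.0299161 ] [-0.02904356  0.15465385  0.02347065] 87.48573703027675
```

```bash
python3 -m pendant '[{"xyz":[0,0,0.003],"roll":0,"jaw":0.04},{"xyz":[0,0,0.005],"roll":0,"jaw":0.04},{"xyz":[0,0,0.006],"roll":0,"jaw":0.04},{"xyz":[0,0,0.007],"roll":0,"jaw":0.04},{"xyz":[0,0,0.008],"roll":0,"jaw":0.04},{"xyz":[0,0,0.009],"roll":0,"jaw":0.04},{"xyz":[0,0,0.0095],"roll":0,"jaw":0.04},{"xyz":[0,0,0.0095],"roll":0,"jaw":0.04}]'
```

```text
time_s: 7.25
ee_pos: [536.1, -99.9, 117.9]
ee_rot: [-180.0, 0.0, -87.6]
force: [-0.9, 0.4, 3.5]
gripper_width: 87.5
```

```bash
python3 -m pendant '[{"xyz":[0,0,0.0003],"roll":-4,"jaw":0.04},{"xyz":[0,0,0.0003],"roll":-10,"jaw":0.04},{"xyz":[0,0,0.0003],"roll":-17,"jaw":0.04},{"xyz":[0,0,0.0003],"roll":-24,"jaw":0.04},{"xyz":[0,0,0.0003],"roll":-31,"jaw":0.04},{"xyz":[0,0,0.0003],"roll":-38,"jaw":0.04},{"xyz":[0,0,0.0003],"roll":-45,"jaw":0.04},{"xyz":[0,0,0.0003],"roll":-52,"jaw":0.04}]'
python3 - <<'E'
from h import *
s=env.state();print(s['force'],s['torque'])
im,d,K,C,p=grab('wrist'); cv2.imwrite('pics/w3.png',im); np.savez('w3.npz',im=im,d=d,K=K,C=C)
E
```

```text
time_s: 8.25
ee_pos: [537.3, -99.9, 117.8]
ee_rot: [-179.9, -0.2, -35.4]
force: [0.5, 0.2, 3.4]
gripper_width: 87.3
[0.47387879 0.24794202 3.39942396] [-0.0629847  -0.12282755 -0.11384044]
```

View pics/w3.png

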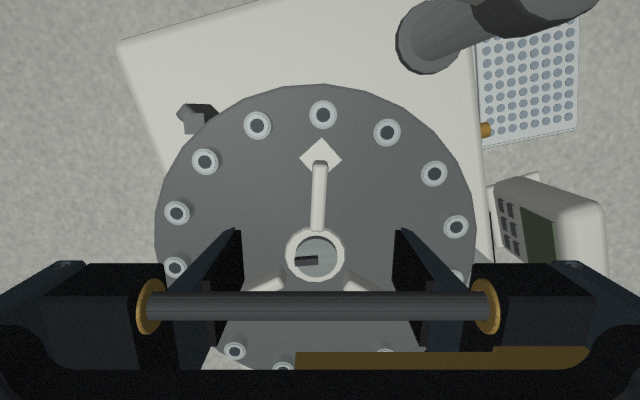

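Arrow tip is at (321,138), hub at (315,252) with the bar pointing left, post top at about (190,112). The carousel is following the fingers.

```bash
cat > ang.py <<'E'
# ang.py file deckz  tipu tipv  [postu postv] [baru barv]
import sys; from h import *
f=np.load(sys.argv[1]);K,C=f['K'],f['C'];z=float(sys.argv[2]);a=list(map(float,sys.argv[3:]))
S=np.array([536.7,-99.4])
for n,h,i in(('arrow',z,0),('post',96,2),('bar',128,4)):
    if len(a)>i:
        v=plane(a[i],a[i+1],h,K,C)[:2]-S; print(n,np.degrees(np.arctan2(v[1],v[0])).round(1),np.hypot(*v).round(1))
E
python3 ang.py w3.npz 118 321 138 190 112 295 261
python3 - <<'E'
import cv2
im=cv2.imread('pics/w3.png')
E
```

```text
arrow 52.3 66.5
post 97.0 107.0
bar 140.0 11.6
```

```bash
python3 -m pendant '[{"xyz":[0,0,0.0003],"roll":-6,"jaw":0.04},{"xyz":[0,0,0.0003],"roll":-13,"jaw":0.04},{"xyz":[0,0,0.0003],"roll":-20,"jaw":0.04},{"xyz":[0,0,0.0003],"roll":-27,"jaw":0.04},{"xyz":[0,0,0.0003],"roll":-34,"jaw":0.04},{"xyz":[0,0,0.0003],"roll":-41,"jaw":0.04},{"xyz":[0,0,0.0003],"roll":-48,"jaw":0.04},{"xyz":[0,0,0.0003],"roll":-55,"jaw":0.04}]'
python3 -m pendant '[{"xyz":[0,0,0.0003],"roll":-4,"jaw":0.04},{"xyz":[0,0,0.0003],"roll":-8,"jaw":0.04},{"xyz":[0,0,0.0003],"roll":-12,"jaw":0.04},{"xyz":[0,0,0.0003],"roll":-15,"jaw":0.04},{"xyz":[0,0,0.0003],"roll":-18,"jaw":0.04},{"xyz":[0,0,0.0003],"roll":-20,"jaw":0.04},{"xyz":[0,0,0.0003],"roll":-22,"jaw":0.04},{"xyz":[0,0,0.0003],"roll":-24,"jaw":0.04}]'
python3 - <<'E'
from h import *
s=env.state();print(s['force'],s['torque'],s['qpos'][5])
im,d,K,C,p=grab('wrist'); cv2.imwrite('pics/w4.png',im); np.savez('w4.npz',im=im,d=d,K=K,C=C)
print([pt(u,v,np.median(d[v-2:v+3,u-2:u+3]),K,C)[2].round(1) for u,v in((280,150),(350,190),(280,200))])
E
```

```text
time_s: 9.3
ee_pos: [537.9, -99.5, 117.9]
ee_rot: [180.0, -0.3, 19.5]
force: [2.8, 3.1, 4.1]
gripper_width: 87.4
time_s: 10.3
ee_pos: [538.0, -99.0, 117.8]
ee_rot: [179.9, -0.3, 43.3]
force: [2.4, 3.6, 6.5]
gripper_width: 87.7
[2.42189133 3.64747852 6.48017233] [ 0.7146246  -0.39962276 -0.1977521 ] -55.1512599124965
[np.float64(116.6), np.float64(116.7), np.float64(116.8)]
```

```bash
python3 -m pendant '[{"xyz":[0,0,0.0],"roll":-2,"jaw":0.04},{"xyz":[0,0,0.0],"roll":-3.5,"jaw":0.04},{"xyz":[0,0,0.0],"roll":-5,"jaw":0.04},{"xyz":[0,0,0.0],"roll":-6.5,"jaw":0.04},{"xyz":[0,0,0.0],"roll":-8,"jaw":0.04},{"xyz":[0,0,0.0],"roll":-9.5,"jaw":0.04},{"xyz":[0,0,0.0],"roll":-11,"jaw":0.04},{"xyz":[0,0,0.0],"roll":-12.5,"jaw":0.04}]'
cat > look.py <<'E'
import sys; from h import *
s=env.state();print(s['force'].round(1),s['torque'].round(2),s['qpos'][5].round(1),s['time_s'])
n=sys.argv[1]; im,d,K,C,p=grab('wrist'); cv2.imwrite(f'pics/{n}.png',im); np.savez(f'{n}.npz',im=im,d=d,K=K,C=C)
print('deck z',[pt(u,v,np.median(d[v-2:v+3,u-2:u+3]),K,C)[2].round(1) for u,v in((280,150),(350,190),(280,200))])
# arrow tip row near column 321
E
python3 look.py w5
```

```text
time_s: 11.35
ee_pos: [538.2, -99.5, 117.7]
ee_rot: [179.8, -0.2, 55.9]
force: [2.4, 2.0, 6.7]
gripper_width: 87.6
[2.4 2.  6.7] [ 0.65 -0.73 -0.2 ] -67.7 11.35
deck z [np.float64(115.9), np.float64(116.2), np.float64(116.2)]
```

```bash
python3 -m pendant '[{"xyz":[0,0,0.0],"roll":-1.2,"jaw":0.04},{"xyz":[0,0,0.0],"roll":-2.4,"jaw":0.04},{"xyz":[0,0,0.0],"roll":-3.6,"jaw":0.04},{"xyz":[0,0,0.0],"roll":-4.8,"jaw":0.04},{"xyz":[0,0,0.0],"roll":-6,"jaw":0.04},{"xyz":[0,0,0.0],"roll":-7,"jaw":0.04},{"xyz":[0,0,0.0],"roll":-8,"jaw":0.04},{"xyz":[0,0,0.0],"roll":-9,"jaw":0.04}]'
python3 look.py w6
```

```text
time_s: 12.4
ee_pos: [535.9, -99.9, 116.5]
ee_rot: [-180.0, -0.0, 65.0]
force: [0.4, 0.2, 0.3]
gripper_width: 87.5
[0.4 0.2 0.3] [-0.01  0.02  0.05] -76.8 12.4
deck z [np.float64(105.0), np.float64(105.1), np.float64(105.2)]
```

View pics/w6.png

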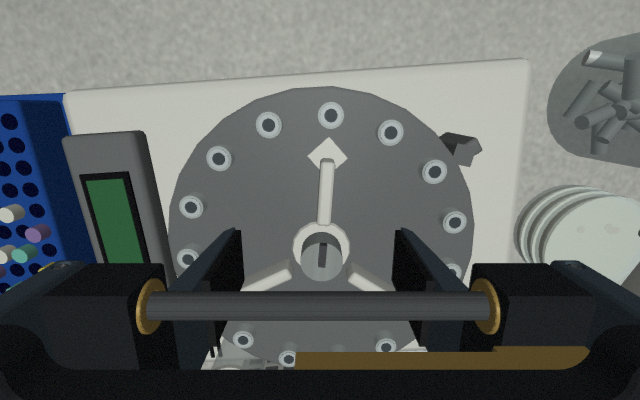

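Carousel dropped: deck at 105 mm. Arrow tip is at (328,137), bar end at (322,268) in line with the rib, post top at about (463,140).

```bash
python3 ang.py w6.npz 106 328 137 465 142 322 268; python3 -c "
import cv2
im=cv2.imread('pics/w6.png')[100:200,270:500];cv2.imwrite('pics/w6c.png',cv2.resize(im,None,fx=3.4,fy=3.4,interpolation=cv2.INTER_CUBIC))"; python3 go.py 536.7 -99.4 107.5 65
```

```text
arrow 151.5 67.6
post 102.0 105.8
bar 9.2 1.4
xyz m [0.0008 0.0005 0.009 ] roll 0.0 j6 -76.8 t 12.45
```

View pics/w6c.png

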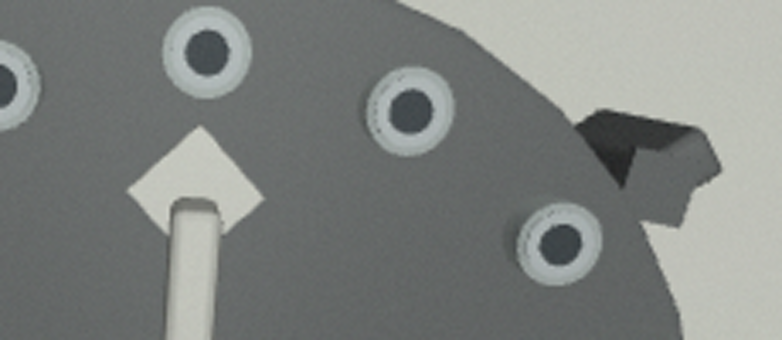

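```bash
python3 -m pendant '[{"xyz":[0.001,0,0.003],"roll":0,"jaw":0.04},{"xyz":[0.001,0,0.006],"roll":0,"jaw":0.04},{"xyz":[0.001,0,0.008],"roll":0,"jaw":0.04},{"xyz":[0.001,0,0.008],"roll":3,"jaw":0.04},{"xyz":[0.001,0,0.008],"roll":6,"jaw":0.04},{"xyz":[0.001,0,0.008],"roll":9,"jaw":0.04},{"xyz":[0.001,0,0.008],"roll":13,"jaw":0.04},{"xyz":[0.001,0,0.008],"roll":17,"jaw":0.04}]'
python3 -m pendant '[{"xyz":[0,0,0],"roll":4,"jaw":0.04},{"xyz":[0,0,0],"roll":8,"jaw":0.04},{"xyz":[0,0,0],"roll":12,"jaw":0.04},{"xyz":[0,0,0],"roll":16,"jaw":0.04},{"xyz":[0,0,0],"roll":20,"jaw":0.04},{"xyz":[0,0,0],"roll":24,"jaw":0.04},{"xyz":[0,0,0],"roll":27,"jaw":0.04},{"xyz":[0,0,0],"roll":30,"jaw":0.04}]'
python3 look.py w7
cat > tip.py <<'E'
# arrow head (bright diamond) found between the fingers: its farthest-forward corner -> angle
import sys; from h import *
f=np.load(sys.argv[1]);K,C,im=f['K'],f['C'],f['im']
g=cv2.cvtColor(im,cv2.COLOR_BGR2GRAY); r=g[128:215,270:375]; m=(r>150).astype(np.uint8)
n,l,st,ce=cv2.connectedComponentsWithStats(m)
S=np.array([536.7,-99.4])
for i in range(1,n):
    if st[i,4]>300:
        v,u=np.where(l==i); k=v.argmin(); uu=u[v==v[k]].mean()+270; w=plane(uu,v[k]+128,106,K,C)[:2]-S
        print('tip',uu,v[k]+128,'arrow',np.degrees(np.arctan2(w[1],w[0])).round(1),np.hypot(*w).round(1),'area',st[i,4])
E
python3 tip.py w6.npz; python3 tip.py w7.npz
```

```text
time_s: 13.45
ee_pos: [535.8, -97.9, 108.3]
ee_rot: [-179.9, -0.0, 47.8]
force: [0.3, 4.2, 1.5]
gripper_width: 87.4
time_s: 14.45
ee_pos: [536.2, -97.9, 108.4]
ee_rot: [-179.9, -0.0, 17.8]
force: [-0.5, 3.9, 0.0]
gripper_width: 87.6
[-0.5  3.9  0. ] [ 0.57 -0.02  0.21] -29.5 14.45
deck z [np.float64(105.1), np.float64(105.0), np.float64(105.1)]
tip 328.5 137 arrow 151.3 67.6 area 1300
tip 303.0 142 arrow 115.1 66.6 area 1266
```

```bash
python3 -m pendant '[{"xyz":[0,0,0],"roll":2,"jaw":0.04},{"xyz":[0,0,0],"roll":4,"jaw":0.04},{"xyz":[0,0,0],"roll":6,"jaw":0.04},{"xyz":[0,0,0],"roll":8,"jaw":0.04},{"xyz":[0,0,0],"roll":9.5,"jaw":0.04},{"xyz":[0,0,0],"roll":11,"jaw":0.04},{"xyz":[0,0,0],"roll":12,"jaw":0.04},{"xyz":[0,0,0],"roll":13,"jaw":0.04}]'
python3 look.py w8; python3 tip.py w8.npz
```

```text
time_s: 15.5
ee_pos: [537.2, -94.4, 108.5]
ee_rot: [-179.5, -0.1, 4.8]
force: [3.5, 19.4, -0.3]
gripper_width: 87.6
[ 3.5 19.4 -0.3] [ 3.37 -0.5   0.91] -16.6 15.5
deck z [np.float64(105.5), np.float64(105.6), np.float64(105.6)]
tip 290.0 150 arrow 107.3 66.6 area 1124
```

View pics/w8.png

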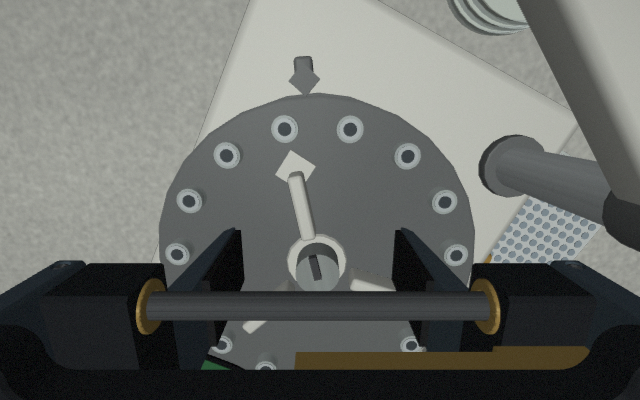

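```bash
python3 ang.py w8.npz 106 290 150 304 78
python3 -m pendant '[{"xyz":[0,0,0],"roll":0.5,"jaw":0.04},{"xyz":[0,0,0],"roll":1,"jaw":0.04},{"xyz":[0,0,0],"roll":1.5,"jaw":0.04},{"xyz":[0,0,0],"roll":2,"jaw":0.04},{"xyz":[0,0,0],"roll":2.5,"jaw":0.04},{"xyz":[0,0,0],"roll":3,"jaw":0.04},{"xyz":[0,0,0],"roll":3,"jaw":0.04},{"xyz":[0,0,0],"roll":3,"jaw":0.04}]'
python3 look.py w9; python3 tip.py w9.npz
```

```text
arrow 107.3 66.6
post 98.6 102.0
time_s: 16.55
ee_pos: [536.5, -98.8, 108.5]
ee_rot: [-180.0, -0.0, 1.9]
force: [0.5, 5.2, -0.9]
gripper_width: 87.6
[ 0.5  5.2 -0.9] [ 0.9  -0.11  0.24] -13.6 16.55
deck z [np.float64(104.8), np.float64(105.2), np.float64(105.1)]
tip 305.5 140 arrow 98.0 66.3 area 1305
```

```bash
python3 -m pendant '[{"xyz":[0,0,0],"roll":-2,"jaw":0.04},{"xyz":[0,0,0],"roll":-4,"jaw":0.04},{"xyz":[0,0,0],"roll":-5,"jaw":0.04},{"xyz":[0,0,-0.01],"roll":-5,"jaw":0.04},{"xyz":[0,0,-0.03],"roll":-5,"jaw":0.04},{"xyz":[0,0.02,-0.07],"roll":-5,"jaw":0.04},{"xyz":[0,0.045,-0.12],"roll":-5,"jaw":0.04},{"xyz":[0,0.045,-0.13],"roll":-5,"jaw":0.04}]'
python3 look.py w10
python3 - <<'E'
from h import *
f=np.load('w10.npz');K,C,im=f['K'],f['C'],f['im']
u,v=map(int,proj([536.7,-99.4,106],K,C)); a,b=max(v-120,0),max(u-110,0); print(a,b)
cv2.imwrite('pics/w10c.png',cv2.resize(cv2.convertScaleAbs(im[a:a+180,b:b+220],alpha=1.2),None,fx=3.3,fy=3.3,interpolation=cv2.INTER_CUBIC))
E
```

```text
time_s: 17.6
ee_pos: [539.7, -146.0, 243.0]
ee_rot: [179.8, -0.4, 6.8]
force: [0.2, 0.5, -0.8]
gripper_width: 87.5
[ 0.2  0.5 -0.8] [-0.03  0.04 -0.05] -23.1 17.6
deck z [np.float64(105.4), np.float64(104.9), np.float64(105.5)]
25 209
```

View pics/w10c.png

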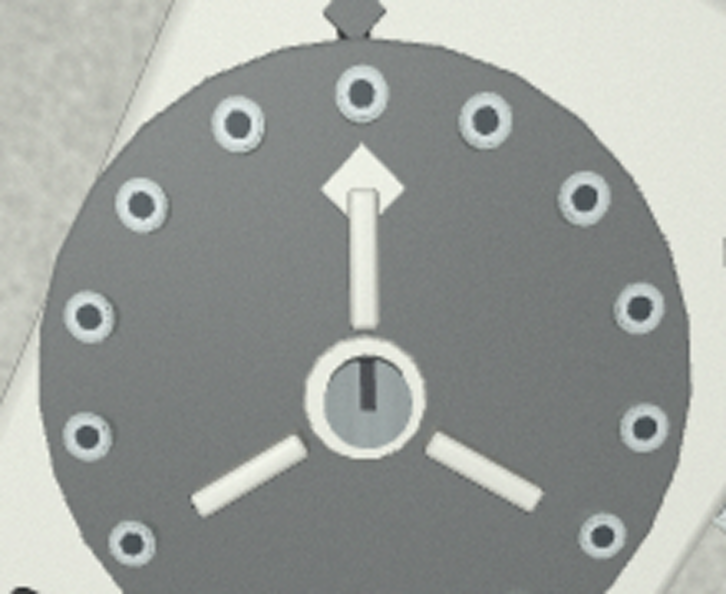

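Arrow tip (362,145), tube behind it (362,95), post top (356,13), bar from (369,405) to (368,359): all point at the post.

```bash
python3 - <<'E'
from h import *
f=np.load('w10.npz');K,C=f['K'],f['C']
o=lambda a,b,h:plane(209+a/3.3,25+b/3.3,h,K,C)[:2]
tub=[(362,95),(238,124),(142,206),(89,317),(87,436),(132,543),(602,536),(645,428),(639,308),(585,198),(486,121)]
P=np.array([o(a,b,114) for a,b in tub]); X=np.c_[2*P,np.ones(len(P))]; c=np.linalg.lstsq(X,(P**2).sum(1),rcond=None)[0]; S=c[:2]
an=lambda v:np.degrees(np.arctan2(v[1],v[0])).round(1)
k=[0,1,2,3,4,5,-6,-5,-4,-3,-2]; k=[0,1,2,3,4,5,-5,-4,-3,-2,-1]
print('centre',S,'tube-based arrow',np.mean([(an(p-S)-24*i+180)%360-180 for p,i in zip(P,k)]))
print('arrow',an(o(362,144,106)-S),np.hypot(*(o(362,144,106)-S)),'post',an(o(355,13,96)-S),np.hypot(*(o(355,13,96)-S)),'bar',an(o(368,359,128)-o(369,405,128)))
e=f['im']
print(env.state()['time_s'])
im,d,K,C,p=grab('scene'); cv2.imwrite('pics/scene2.png',im[140:300,190:400].repeat(3,0).repeat(3,1))
E
```

```text
centre [ 536.74067977 -100.19225421] tube-based arrow 97.64545454545454
arrow 97.7 67.71842859284739 post 98.4 101.12477552648846 bar 98.2
17.65
```

```bash
python3 - <<'E'
from h import *
im,d,K,C,p=grab('scene'); f=np.load('scene1.npz')
Pv=np.array([667.2,-38.1])
for r in (60,100,130):
    a=np.radians(130.7); P=[*(Pv+r*np.array([np.cos(a),np.sin(a)])),174]; u,v=map(int,np.round(proj(P,K,C))); print(r,P,pt(u,v,d[v,u],K,C).round(0))
diff=(np.abs(d-f['d'])>8)&(d>0)&(f['d']>0); n,l,st,ce=cv2.connectedComponentsWithStats(diff.astype(np.uint8))
for i in range(1,n):
    if st[i,4]>25: print(st[i],ce[i].round())
env.job_done(); print(env.state()['time_s'])
E
```

```text
60 [np.float64(628.0740957701765), np.float64(7.388060171859145), 174] [630.   8. 175.]
100 [np.float64(601.9901596169609), np.float64(37.71343361976525), 174] [603.  38. 175.]
130 [np.float64(582.4272075020491), np.float64(60.45746370569481), 174] [582.  61. 175.]
[146   0  68  31 392] [185.  13.]
[  209     0   311   156 18429] [354.  57.]
[  497     0   143   186 11176] [577.  69.]
[130  14  10  11  33] [135.  19.]
[152  18  20  13  58] [163.  24.]
[194  23  11  11  48] [200.  29.]
[  73   24  118   94 2039] [131.  68.]
[286  28  12   9  29] [291.  33.]
[152  31  13  10  50] [158.  36.]
[121  33  13   9  26] [126.  38.]
[174  32  30  62 366] [189.  64.]
[294  32  16  13  58] [301.  39.]
[279  40  13  14  42] [285.  46.]
[355  41  16  21  56] [362.  51.]
[338  42  11  14  39] [343.  48.]
[68 57 12  9 40] [74. 62.]
[330  56  21  21  78] [337.  67.]
[354  56  12  11  40] [360.  60.]
[205  61   9  12  39] [209.  67.]
[309  64  13   9  33] [316.  68.]
[55 66  6 10 30] [57. 71.]
[281  68  10  15  29] [285.  75.]
[27 73 13 12 45] [35. 79.]
[40 72 17 16 77] [49. 78.]
[206  72   9  11  42] [210.  78.]
[14 77 15 14 58] [21. 84.]
[ 8 82  8 12 33] [12. 88.]
[97 83 26 11 70] [111.  87.]
[139  83  23   9  68] [151.  87.]
[93 89 14 11 33] [100.  94.]
[148  88  20  17  81] [159.  96.]
[124 101  24  32 111] [136. 116.]
[ 84 106  10   9  26] [ 88. 111.]
[110 119  15  21  91] [116. 130.]
[ 96 125  14  16  67] [103. 131.]
[ 43 128  13  12  31] [ 50. 134.]
[ 56 129  15  13  37] [ 64. 135.]
[ 98 137  14  12  36] [105. 142.]
[ 31 153  39  29 248] [ 50. 166.]
[ 64 154  12   9  31] [ 69. 157.]
[ 245  164   78   54 2503] [281. 189.]
[ 16 174  13  15  56] [ 21. 182.]
[ 34 245   9  13  31] [ 38. 251.]
[ 47 271  12  11  27] [ 53. 276.]
[ 93 276  18  13  52] [100. 284.]
[ 63 283  15  12  38] [ 70. 290.]
[ 66 295  11  10  26] [ 71. 299.]
the job is handed in; nothing more can be done
the job is handed in; nothing more can be done
```

The carousel is seated on the drive and standing at the start position, and the job is handed in. It took about 18 s of the 70 s allowed.

**What I did**
- I swung the delivery arm out with the shut fingers.
- I turned the carousel anticlockwise about 150° under roughly 3–7 N of finger pressure until it dropped.
- I turned it back clockwise with the drive until it clicked, then lifted the gripper clear.

**Last checks**
- **Delivery arm:** it stands at 1.29 rad. The wrist and scene cameras agree to about 2 mm.
- **Seating:** the deck is at about 105 mm, down from about 117 mm, which is the full 12 mm drop.
- **Start position:** the arrow points to 97.7°, the drive bar to 98.2° and the post to 98.4°, so the arrow is within 1° of the post.
- **Forces:** the highest wrist force I read was about 20 N, at the edge of the detent.
- **Bystanders:** the scene depth comparison showed no obvious change at the things standing around. It was noisy at the edges, and the robot hides part of the view.

**Disagreements and failures**
- Earlier, less clear views put the post anywhere from 97° to 102°; the later ones settled at 98–99°.
- A final look at the scene picture was refused because I had reached the picture limit, so that last check is numeric only.

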